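# Show the sediment of an old half bottle over a torch

## Robot

A 6-joint arm with a two-finger parallel gripper is mounted at the origin on the work surface; the furniture and walls round the work are solid. World frame = base frame: x ahead of the robot, y to its left, z up, the work surface at z = 0. Lengths are in m, angles in rad, forces in N, time in s.
With the tool pointing down it reaches from about 0.375 to 0.9 m from the base axis. Payload 3.1 kg.
Tool frame: the origin (TCP) lies midway between the tips of the shut fingers; the grasp point (between the pads) lies manip.hold_point_z behind it (manip.hold_point_z is the distance from the TCP to the grasp point, in m); z points along the fingers, y is the direction in which the jaws open and shut (so a half turn about z gives the same grasp; the last joint's range is limited). The gripper opens to 85 mm and grips with 20 to 120 N. Pads are 22 mm wide; open, the fingers measure 114 mm over their backs; the gripper's body (76 mm by 85 mm) begins 54 mm behind the grasp point. The pads swing forward as they close: fully open they stand 13 mm farther back than shut.
Start: joints at [1.016, 0.527, 1.433, -0, 1.181, -0.178], TCP at [0.23, 0.581, 0.231] pointing down, gripper open.
Joint ranges: [-3.08, 3.08], [-0.75, 2.2], [0.22, 2.44], [-1.43, 4.57], [0, 2.65], [-2.85, 2.85]. Speed limits (rad/s): [2.79, 2.79, 3.14, 3.14, 3.14, 3.14].

## Interface

Orientations are given as a unit quaternion [x, y, z, w].
In Python, from station import manip, snapshot, workorder, models gives the robot as it stands.
- The arm moves only by the tool jog_arm, never from a script. Its argument "commands" is a list of rows, each a list of 5 numbers: the opening in per cent of the stroke, from 0 (shut) to 100 (fully open), then the shift along the world's x, y, z in cm, then the turn about the world's z in rad. A call has 1 to 8 rows; each row shifts and turns the pose as measured when the row begins; what a row does not reach is not made up. A row lasts 1/12 s, in which the tool goes at most 41.7 mm and 7.16 degrees, less where a joint would pass 70% of its speed; a pose out of reach is approached as far as the arm can. A call with a gripper value outside its range is refused whole. The fingers move at their own pace and stop on an object; "squeeze" is the grip in N (left out, the last holds). Time passes only in rows, so rows that do not move let the fingers close. It gives the time, the measured TCP pose, the force and the opening at its end, in the units of the state.
- manip.sense(): the state, without advancing time (a new reading comes with each control period).
- snapshot(name): name is "side" or "top"; returns a dict with "image" (420x560x3 uint8, red, green, blue), "intrinsics" (3x3 intrinsics, pixels), "D" ([k1, k2, p1, p2, k3] as OpenCV has them; the pictures are not rectified), "extrinsics" (4x4, takes a point from camera to world coordinates). Camera axes: x right, y down, z forward; pixel columns grow to the right and rows downward; lengths in m; the calibration is good to about 2 mm. A picture is of the moment at which its call begins. There is no depth.
- workorder.sign_off(): hands the job in, once; it reports no verdict.
Trained networks look in a picture, given as the dict that the camera call returned (one of the last four; its "shot" number tells which), for a name from the list of things; names that differ only in an ending like _2 or _b are one class to them, and where a whole thing is asked for, a point or a joint stands for the part that bears it (a point fixed in the world has none). Each returns a list of dicts, best first, with "score" (0 to 1); they miss things now and then, are a little off and sometimes report something else, mostly with a low value. They report only what shows in the picture. A call takes as long as a camera call. They do not tell look-alikes from the thing itself.
- models.find_in(picture, name): "centre" ([x, y, z] in m, in world coordinates, good to about 4 mm: the middle of the surface that is visible of it).
- models.pinpoint(picture, name): "centre" ([x, y, z] in m, in world coordinates, good to about 4 mm: a listed point, or the origin of a listed thing).
The state is a dict: "t": time; "q": joint angles; "qd": joint speeds; "tau": joint torques, N m; "tcp_pos": TCP position; "tool_rot": TCP orientation; "force": force on the tool from outside, world axes, zero at the start; "ft_torque": the same for the moment, N m; "finger_gap": opening from 0.0 (shut) to 1.0 (fully open).
Only numpy, scipy, OpenCV 4.12 (cv2) and the standard library are available. Lean on these libraries where they do the work, as an engineer would, in place of code of your own. Each camera call takes 0.05 s, during which the arm holds its last target. There are 200 camera calls.

## Task

We want to see whether the sediment in the old half bottle has settled. First stand the lit pocket torch upright, lens up, in the cup of the little torch stand and let go of it. Then lift the half bottle out of its cradle, keep it lying level all the way so the sediment is not stirred, carry it clear of the tasting glasses without disturbing them, and finish holding it still and level with its shoulder centred over the torch lens, the glass about two centimetres above the lens and never touching the torch or the stand; do not put the bottle down, the job ends with it in the gripper.

Things in the scene. Friction and masses are not known exactly. Their poses are not given: they have to be found in the camera images.
- old_bottle: Sealed half bottle lying in the cradle, label up, 0.66 kg +-20%. Origin: centre of its base; z axis along the bottle to the mouth (level while it lies, roughly +x). Along z: body 59 mm diameter from 0 to 135 mm, shoulder to 160 mm, neck 31 mm diameter to 245 mm. Balance point 93 mm from the base; the cradle leaves 40 to 165 mm free all round, so grip there across the body from above.
- bottle_shoulder (a point): Point on the bottle's own axis in the middle of its shoulder, 148 mm from the base; about 48 to 55 mm of glass diameter here.
- bottle_cradle: Dark wooden board 215 x 76 mm, 18 mm high, fixed, with two steel Y-forks carrying the bottle under body and neck. Origin: centre of the board's underside; x axis runs from the bottle's base to its neck. Bottle axis 85 mm above the counter, base at x = -110 mm, forks at x = -85 and +75 mm, tips at the height of the axis (10 mm above it at the neck); lift the bottle straight up.
- torch: Pocket torch, a straight dark metal cylinder of 26 mm diameter and 115 mm length, 0.09 kg give or take 30 percent, standing free on its tail with the lit lens up. Origin: centre of the tail face; z axis towards the lens.
- torch_lens (a point): Centre of the torch's lens face, 115 mm from the tail.
- torch_stand: Small stand, 73 mm high, fixed to the counter: round dark wooden foot of 80 mm diameter and 16 mm height, thin steel stem, and on top a round open steel cup of 43 mm outer diameter. Origin: centre of the foot's underside.
- stand_cup (a point): Centre of the cup's inner floor, 53 mm above the counter. The cup is 20 mm deep with a bore of 29 mm diameter that flares towards the rim (rim 73 mm above the counter).
- glass_a: Empty stemmed tasting glass, 65 mm diameter, 155 mm high, standing free between the cradle and the stand. Origin: centre of its foot.
- glass_b: The same kind of glass with red wine in it, 66 mm diameter, 157 mm high, standing beside the empty one. Origin: centre of its foot.
Not all that is in view belongs to the job. Of the things that look like the torch, take the one that is farthest to the robot's right at the start.

How it is judged:
By the outcome, as a careful person would: the job done as asked, in the order asked, and still so for the second after the job is handed in, while the arm keeps its last pose, push and grip.
It also fails if it takes over 64 s, if anything falls off the work surface, if the arm or the gripper's body presses on something with over 40 N, if the wrist force passes 120 N, or if a joint passes its speed limit or range.

## Working session

There is one attempt and no reset: what is moved stays moved. The work goes in short steps, Python scripts to look and compute and a tool call to move; the robot and the scene stay as the last step left them, time stands still between calls to the robot, and variables do not carry over. Pictures are saved under pics/ and viewed, about 8 in all and at most 12, crops included, and the job is handed in when it is done.

Besides the shell and the picture viewer there is one more tool, called after "Call:" as name(argument=value, ...), one argument or row to a line, values as JSON. jog_arm: Moves the arm, as the interface text tells. Its arguments: {"type":"object","properties":{"commands":{"type":"array","items":{"type":"array","items":{"type":"number"}}},"squeeze":{"type":"number"}},"required":["commands"]}

```bash
mkdir -p pics; cat > h.py <<'E'
from station import manip, snapshot, workorder, models
import numpy as np, cv2
def save(p,n,crop=None,s=1):
    im=p["image"][:,:,::-1]
    if crop: im=im[crop[1]:crop[3],crop[0]:crop[2]]
    cv2.imwrite(f"pics/{n}.png",cv2.resize(im,None,fx=s,fy=s,interpolation=cv2.INTER_CUBIC))
def proj(p,X):
    T=np.linalg.inv(p["extrinsics"]);r=cv2.Rodrigues(T[:3,:3])[0]
    return cv2.projectPoints(np.array([X],float),r,T[:3,3],np.array(p["intrinsics"]),np.array(p["D"],float))[0].ravel()
def ray(p,uv):
    n=cv2.undistortPoints(np.array([[uv]],float),np.array(p["intrinsics"]),np.array(p["D"],float)).ravel()
    E=np.array(p["extrinsics"]);return E[:3,3],E[:3,:3]@np.array([*n,1])
def tri(p1,a,p2,b):
    o1,d1=ray(p1,a);o2,d2=ray(p2,b)
    A=np.c_[d1,-d2];s=np.linalg.lstsq(A,o2-o1,rcond=None)[0]
    x,y=o1+s[0]*d1,o2+s[1]*d2
    return (x+y)/2,np.linalg.norm(x-y)
def atz(p,uv,z):
    o,d=ray(p,uv);return o+d*(z-o[2])/d[2]
E
python3 - <<'E'
from h import *
np.set_printoptions(precision=4,suppress=True)
print(manip.hold_point_z,manip.sense())
ps={n:snapshot(n) for n in("side","top")}
a=np.hstack([ps["side"]["image"],ps["top"]["image"]])[:,:,::-1]
for n,p in ps.items():
    save(p,n+"0",s=1.4)
    print(n,np.array(p["extrinsics"]))
    for k in["torch","torch_lens","torch_stand","stand_cup","old_bottle","bottle_shoulder","bottle_cradle","glass_a"]:
        for r in models.pinpoint(p,k): print(k,round(r["score"],2),np.array(r["centre"]),proj(p,r["centre"]).round())
E
```

```text
0.0187 {'t': 0.0, 'q': array([ 1.0155,  0.5285,  1.4339,  0.    ,  1.1814, -0.1785]), 'qd': array([-0.0006,  0.0007,  0.0002,  0.0002,  0.0012, -0.0002]), 'tau': array([ -0.0009, -44.2351, -17.8027,  -0.0002,   0.0085,   0.    ]), 'tcp_pos': array([0.2295, 0.5805, 0.2303]), 'tool_rot': array([ 0.1873,  0.9823, -0.001 , -0.0004]), 'force': array([ 0.6268, -0.2518,  0.0638]), 'ft_torque': array([ 0.0199,  0.0334, -0.0135]), 'finger_gap': 1.0017241058878708}
side [[-0.7644  0.5191 -0.3823  0.8373]
 [ 0.6446  0.6053 -0.467   0.591 ]
 [-0.011  -0.6035 -0.7973  0.7827]
 [ 0.      0.      0.      1.    ]]
torch 0.87 [ 0.392   0.2686 -0.0007] [357. 231.]
torch 0.85 [ 0.5558  0.2628 -0.0049] [289. 280.]
torch 0.83 [0.4713 0.2648 0.0015] [325. 253.]
torch 0.69 [ 0.4142  0.1882 -0.0009] [319. 211.]
torch_lens 0.92 [0.4739 0.2613 0.1135] [326. 216.]
torch_lens 0.9 [0.5581 0.2631 0.1156] [288. 244.]
torch_lens 0.89 [0.3921 0.267  0.1104] [364. 193.]
torch_stand 0.61 [0.5604 0.0747 0.0006] [223. 214.]
torch_stand 0.28 [0.4172 0.1874 0.1173] [321. 171.]
stand_cup 0.63 [0.5641 0.0741 0.0501] [219. 1
[... 564 characters left out ...]
.4699 0.2649 0.0013] [255. 230.]
torch_lens 0.7 [0.4133 0.1898 0.1149] [289. 258.]
torch_lens 0.66 [0.3902 0.2675 0.116 ] [250. 270.]
torch_lens 0.55 [0.4776 0.271  0.1155] [248. 227.]
torch_lens 0.44 [0.555  0.2616 0.1185] [251. 188.]
torch_stand 0.75 [ 0.5684  0.068  -0.0018] [339. 184.]
stand_cup 0.7 [0.561  0.0704 0.0513] [342. 185.]
stand_cup 0.48 [0.5656 0.3621 0.081 ] [205. 186.]
old_bottle 0.64 [0.4223 0.3467 0.0844] [213. 254.]
old_bottle 0.54 [0.5605 0.0697 0.0509] [342. 186.]
bottle_shoulder 0.98 [0.5693 0.3636 0.0831] [204. 184.]
bottle_cradle 0.74 [ 0.5325  0.356  -0.001 ] [214. 203.]
glass_a 0.58 [0.5319 0.1776 0.0007] [292. 201.]
glass_a 0.56 [0.6267 0.1734 0.0031] [293. 160.]
```

View pics/side0.png

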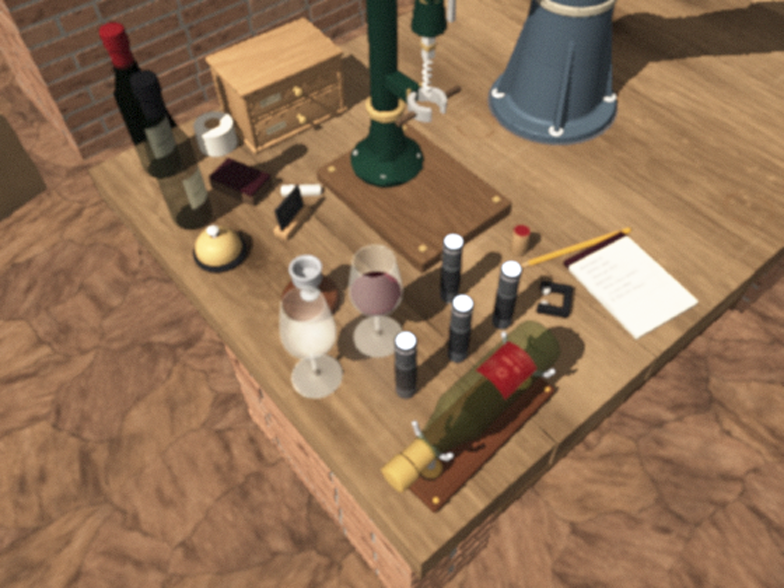

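View pics/top0.png

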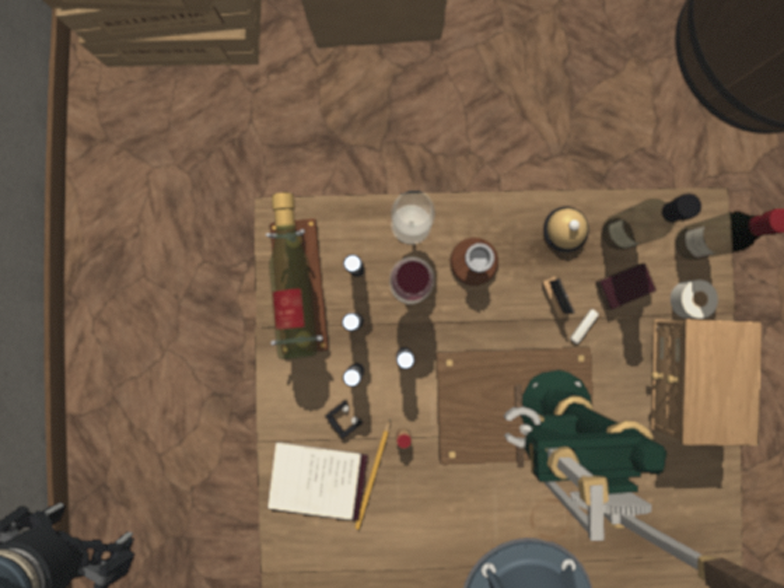

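Side view: four lit torches at (453,242), (511,269), (462,303) and (405,341) in the 1.4x picture. In the top view they are at (405,359), (353,377), (351,322) and (352,264). Robot's right is -y, which is rightwards in the top view, so the one meant is at top (405,359), y≈0.19; the others are at y≈0.265. I'll check it in a crop, and measure the lens, the cup and the tall green corkscrew press near the arm's path.

```bash
python3 - <<'E'
from h import *
np.set_printoptions(precision=4,suppress=True)
s=snapshot("side");t=snapshot("top")
def lens(p,X):
    u=proj(p,X);g=cv2.cvtColor(p["image"],cv2.COLOR_RGB2GRAY);m=(g>215).astype(np.uint8)
    n,l,st,c=cv2.connectedComponentsWithStats(m)
    i=1+np.argmin(np.linalg.norm(c[1:]-u,axis=1));return c[i],st[i,4]
for X in[(.414,.19,.115),(.392,.267,.115),(.473,.264,.115),(.557,.263,.115)]:
    a,na=lens(s,X);b,nb=lens(t,X);print("lens",a,na,b,nb,*tri(s,a,t,b))
# press: base centre from side
b0=atz(s,(388/1.4,165/1.4),.02);print("press base",b0)
for z in(0.02,.1,.2,.3,.4,.5,.6):
    print(z,proj(t,[*b0[:2],z])*1.4,proj(s,[*b0[:2],z])*1.4)
a=cv2.resize(s["image"][150:260,270:400],None,fx=3,fy=3,interpolation=2)
b=cv2.resize(t["image"][170:280,215:365],None,fx=3,fy=3,interpolation=2)
cv2.imwrite("pics/c1.png",np.hstack([a,b])[:,:,::-1][:, :800])
print(a.shape,b.shape)
E
```

```text
lens [323.4706 172.    ] 102 [289.2927 256.6707] 82 [0.4149 0.1899 0.1156] 0.0015084743167624185
lens [364.9009 191.3874] 111 [250.7108 269.4578] 83 [0.3918 0.2674 0.1162] 0.0012261575181856388
lens [330.2295 216.1066] 122 [250.2892 229.5422] 83 [0.4712 0.2664 0.1153] 0.0016029925293320946
lens [289.3333 242.6593] 135 [251.3171 187.5976] 82 [0.5553 0.2622 0.1155] 0.0015192946998393397
press base [ 0.3239 -0.047   0.02  ]
0.02 [553.3973 407.3636] [388. 165.]
0.1 [567.9561 415.8435] [386.9811 124.2718]
0.2 [590.3496 428.8766] [385.5066  65.4199]
0.3 [619.2818 445.6966] [383.7451  -4.7566]
0.4 [658.0049 468.1735] [381.597  -90.1468]
0.5 [712.2054 499.5606] [ 378.9083 -196.7665]
0.6 [792.3812 545.8027] [ 375.4254 -334.4892]
(330, 390, 3) (330, 450, 3)
```

View pics/c1.png

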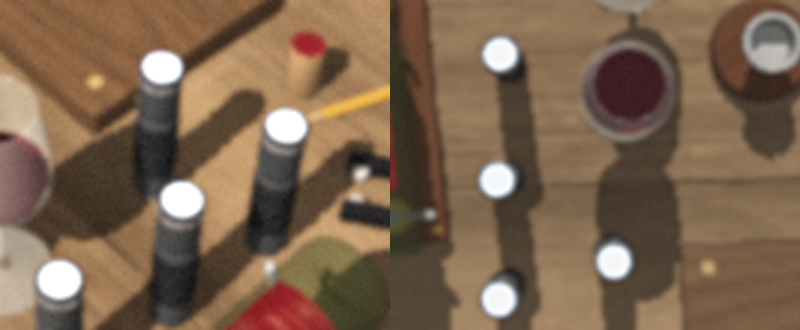

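The crop confirms it. The target torch stands alone to the right, nearest the board's corner, at crop (162,70) and (613,260), with its lens at (0.415, 0.190, 0.1156). The press column is near (0.32, -0.05), so I have to watch the arm there. Next I'll start moving towards the torch and fix the cup position.

```bash
python3 - <<'E'
from h import *
np.set_printoptions(precision=4,suppress=True)
print([d for d in dir(manip) if d[0]!='_'])
s=snapshot("side");t=snapshot("top")
print(tri(s,(217.9,192.1),t,(342.3,184.3)))
a=cv2.resize(s["image"][175:225,190:250],None,fx=6,fy=6,interpolation=2)
b=cv2.resize(t["image"][160:210,315:375],None,fx=6,fy=6,interpolation=2)
cv2.imwrite("pics/c2.png",np.hstack([a,b])[:,:,::-1])
E
```

```text
['PlanningError', 'hold_point_z', 'sense']
(array([0.5618, 0.0711, 0.0667]), np.float64(0.0005410376803178827))
```

View pics/c2.png

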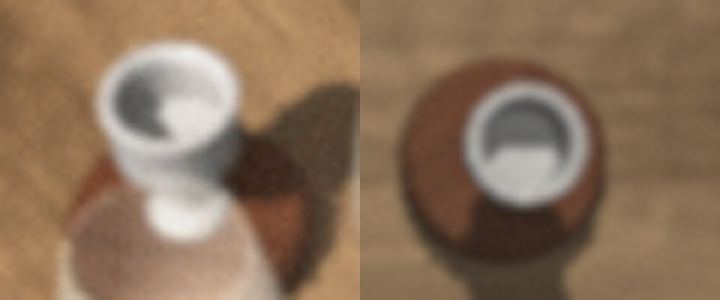

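Call:
jog_arm(
  commands=[
    [55, 2, -4, 0, 0],
    [55, 2, -4, 0, 0],
    [55, 2, -4, 0, 0],
    [55, 2, -4, 0, 0],
  ],
  squeeze=30,
)

```text
t: 1.43
tcp_pos: [0.3045, 0.4331, 0.2314]
tool_rot: [0.181, 0.984, 0.004, 0.001]
force: [1.1, 0.0, -0.9]
finger_gap: 0.551
```

The crop shows the cup rim as an ellipse centred at (168,97) on the left (side) and at (166,145) within the right half (top).

```bash
python3 - <<'E'
from h import *
np.set_printoptions(precision=4,suppress=True)
s=snapshot("side");t=snapshot("top")
a=(190+168.5/6-.42,175+97/6-.42);b=(315+166.5/6-.42,160+145/6-.42)
print(tri(s,a,t,b), atz(s,a,.073),atz(t,b,.073))
E
```

```text
(array([0.5623, 0.0719, 0.0718]), np.float64(0.0008791098542962882)) [0.5625 0.0731 0.073 ] [0.5626 0.0718 0.073 ]
```

Call:
jog_arm(
  commands=[
    [55, 2.5, -4, 0, 0],
    [55, 2.5, -4, 0, 0],
    [55, 2.0, -4, 0, 0],
    [55, 1.7, -4, 0, 0],
    [55, 1.5, -4, 0, 0],
    [55, 1.0, -3, 0, 0],
    [55, 0, 0, 0, 0],
  ],
)

```text
t: 2.12
tcp_pos: [0.4147, 0.2137, 0.2338]
tool_rot: [0.182, 0.983, 0.007, 0.005]
force: [0.3, -0.0, -0.7]
finger_gap: 0.543
```

Call:
jog_arm(
  commands=[
    [55, 0, -2.3, -0.3, 0],
    [55, 0, 0, 0, 0],
    [55, 0, 0, 0, 0],
  ],
)

```text
t: 2.37
tcp_pos: [0.4172, 0.19, 0.2316]
tool_rot: [0.184, 0.983, 0.009, 0.006]
force: [0.3, -0.0, -0.3]
finger_gap: 0.552
```

Call:
jog_arm(
  commands=[
    [55, -0.2, 0, -2.5, 0],
    [55, 0, 0, -2.5, 0],
    [55, 0, 0, -2.5, 0],
    [55, 0, 0, -2, 0],
    [55, 0, 0, 0, 0],
  ],
)

```text
t: 2.78
tcp_pos: [0.4185, 0.1971, 0.1367]
tool_rot: [0.182, 0.983, 0.012, 0.012]
force: [-0.9, -0.7, 0.0]
finger_gap: 0.55
```

```bash
python3 - <<'E'
from h import *
np.set_printoptions(precision=4,suppress=True)
m=manip.sense();print(m["t"],m["q"],m["tcp_pos"],m["tool_rot"])
s=snapshot("side");t=snapshot("top")
a=cv2.resize(s["image"][110:250,250:390],None,fx=4/1.4,fy=4/1.4,interpolation=2)
b=cv2.resize(t["image"][190:330,220:360],None,fx=4/1.4,fy=4/1.4,interpolation=2)
cv2.imwrite("pics/c3.png",np.hstack([a,b])[:,:,::-1])
E
```

```text
2.7833 [ 0.1883  0.4611  1.948   0.0221  0.7014 -1.0325] [0.4185 0.1971 0.1367] [0.1823 0.9831 0.0123 0.012 ]
```

View pics/c3.png

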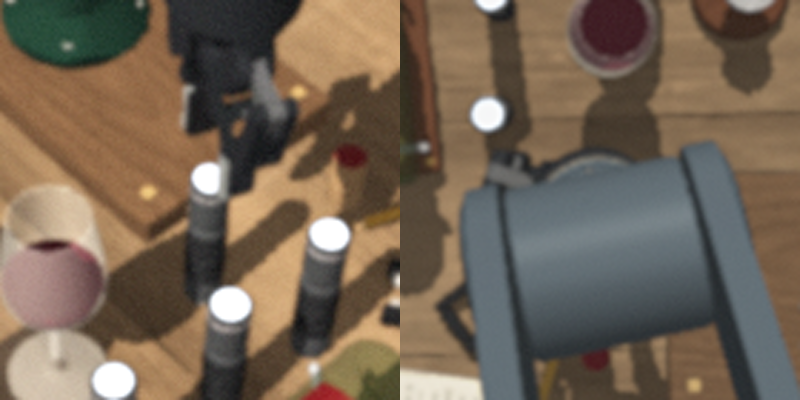

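The side crop shows the target torch's lens at (208,180) just under the open fingers. The fingers are a little towards the left torches (+y), so y needs about -0.7 cm. The top view is hidden by the arm. The tool's tilt seems to creep with each row, so I'll hold still a moment to see what causes it.

Call:
jog_arm(
  commands=[
    [55, -0.35, -0.7, 0, 0],
    [55, 0, 0, 0, 0],
    [55, 0, 0, 0, 0],
  ],
)

```text
t: 3.13
tcp_pos: [0.4186, 0.1917, 0.1423]
tool_rot: [0.181, 0.983, 0.014, 0.017]
force: [0.5, 0.7, -0.3]
finger_gap: 0.548
```

Call:
jog_arm(
  commands=[
    [55, 0, 0, 0, 0],
    [55, 0, 0, 0, 0],
    [55, 0, 0, 0, 0],
    [55, 0, 0, 0, 0],
  ],
)

```text
t: 3.47
tcp_pos: [0.4204, 0.1918, 0.1453]
tool_rot: [0.181, 0.983, 0.016, 0.02]
force: [-0.6, 0.8, 0.3]
finger_gap: 0.55
```

```bash
python3 - <<'E'
from h import *
np.set_printoptions(precision=4,suppress=True)
m=manip.sense();print(m["t"],m["q"],m["tcp_pos"],m["tool_rot"],m["qd"])
E
```

```text
3.4667 [ 0.1756  0.4394  1.9544  0.0234  0.6987 -1.0485] [0.4204 0.1918 0.1453] [0.1811 0.9831 0.0157 0.0204] [-0.0011 -0.0092 -0.0027  0.0015  0.0025  0.0012]
```

Even rows without movement drift: about +0.75 mm in z per row, plus a slow tilt. So I'll use few rows, make big steps, and compensate. Now down and grasp.

Call:
jog_arm(
  commands=[
    [55, -0.4, -0.1, -3.7, 0],
    [55, -0.1, -0.1, -3.4, 0],
    [20, -0.1, 0, -0.1, 0],
    [20, 0, 0, -0.1, 0],
    [20, 0, 0, -0.1, 0],
  ],
  squeeze=40,
)

```text
t: 3.88
tcp_pos: [0.4176, 0.189, 0.0735]
tool_rot: [0.179, 0.983, 0.016, 0.024]
force: [-1.4, -7.2, 13.3]
finger_gap: 0.296
```

Call:
jog_arm(
  commands=[
    [20, 0, 0, 1.5, 0],
    [20, 0, 0, 4, 0],
    [20, 0, 0, 4, 0],
    [20, 0, 0, 4, 0],
    [20, 1, -1, 4, 0],
    [20, 2.5, -2, 0, 0],
    [20, 3, -2.5, 0, 0],
    [20, 3, -2.5, 0, 0],
  ],
)

```text
t: 4.55
tcp_pos: [0.5045, 0.1104, 0.269]
tool_rot: [0.174, 0.984, 0.016, 0.027]
force: [1.0, 0.4, -2.0]
finger_gap: 0.294
```

```bash
python3 - <<'E'
from h import *
np.set_printoptions(precision=4,suppress=True)
m=manip.sense();print(m["t"],m["q"],m["tcp_pos"],m["tool_rot"],m["force"])
s=snapshot("side");t=snapshot("top")
cv2.imwrite("pics/c4.png",cv2.resize(np.vstack([s["image"][:260],t["image"][60:]]),None,fx=.95,fy=.95)[:,:,::-1])
for p in(s,t):
  for k in("torch","torch_lens"):
    for r in models.pinpoint(p,k): print(k,round(r["score"],2),np.array(r["centre"]))
E
```

```text
4.55 [-0.0149  0.3091  1.699   0.0265  1.0751 -1.2468] [0.5045 0.1104 0.269 ] [0.1744 0.9842 0.0162 0.027 ] [ 1.0205  0.3888 -2.0386]
torch 0.94 [ 0.4723  0.2669 -0.0021]
torch 0.81 [ 0.3952  0.2679 -0.0015]
torch 0.72 [0.4999 0.1109 0.1945]
torch 0.62 [ 0.5588  0.2641 -0.0049]
torch_lens 0.91 [0.4996 0.1067 0.3088]
torch_lens 0.89 [0.5571 0.263  0.1134]
torch_lens 0.87 [0.3921 0.2658 0.1108]
torch_lens 0.73 [0.4727 0.2632 0.1165]
torch 0.7 [0.5578 0.2655 0.0028]
torch 0.59 [0.4711 0.2639 0.0007]
torch 0.58 [0.3978 0.2673 0.0017]
torch_lens 0.63 [0.3866 0.2658 0.1153]
torch_lens 0.62 [0.4753 0.2668 0.1147]
torch_lens 0.55 [0.5285 0.3542 0.001 ]
torch_lens 0.49 [0.5565 0.2622 0.1183]
torch_lens 0.33 [0.5667 0.3662 0.0839]
```

View pics/c4.png

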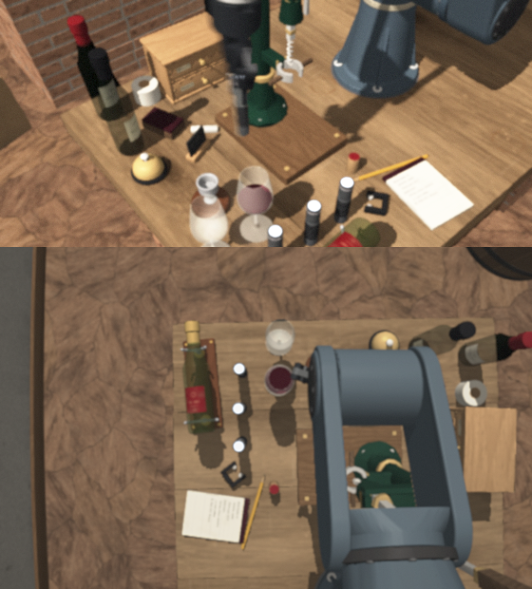

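The side view (top half) shows the torch held upright at (240,115) with its tail clear. The cup is at (207,181) and the glasses are undisturbed. The networks put the tail about 4 mm behind the TCP in x. Moving over the cup.

Call:
jog_arm(
  commands=[
    [20, 2.9, -1.9, 0, 0],
    [20, 3, -1.9, -1, 0],
    [20, 0.2, -0.1, -3.5, 0],
    [20, 0, 0, -3, 0],
    [20, 0, 0, -2.2, 0],
    [20, 0, 0, 0, 0],
  ],
)

```text
t: 5.35
tcp_pos: [0.5577, 0.0777, 0.1683]
tool_rot: [0.17, 0.985, 0.016, 0.023]
force: [-1.9, 0.3, -1.2]
finger_gap: 0.292
```

```bash
cat > look.py <<'E'
from h import *
import sys
np.set_printoptions(precision=4,suppress=True)
m=manip.sense();print(m["t"],m["q"],m["tcp_pos"],m["tool_rot"],m["force"])
s=snapshot("side");t=snapshot("top")
a=cv2.resize(s["image"][100:260,140:300],None,fx=4,fy=4,interpolation=2)
cv2.imwrite(f"pics/{sys.argv[1]}.png",a[:600,:,::-1])
for X in [(.5624,.0722,.073)]: print("cup rim px in crop",(proj(s,X)-[140,100])*4+1.5)
for k in("torch","torch_lens"):
  for r in models.pinpoint(s,k): 
    if r["centre"][1]<.15: print(k,round(r["score"],2),np.array(r["centre"]))
E
python3 look.py c5
```

```text
5.35 [-0.0749  0.5095  1.6914  0.0356  0.8927 -1.3254] [0.5577 0.0777 0.1683] [0.17   0.985  0.0161 0.0227] [-1.9198  0.3308 -1.1758]
cup rim px in crop [311.1677 363.1868]
torch 0.96 [0.5531 0.0809 0.0915]
```

View pics/c5.png

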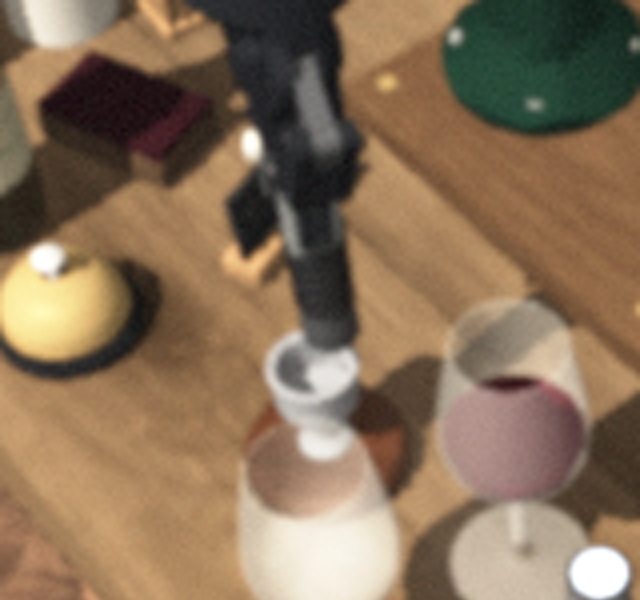

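The crop shows the torch tail at about (329,333), up and to the right of the cup rim centre at (313,366).

```bash
python3 - <<'E'
from h import *
s=snapshot("side")
print(atz(s,(140+327.5/4,100+331.5/4),.094), proj(s,(.5531,.0809,.0915)), proj(s,(.5624,.0722,.0915)),atz(s,(140+311.5/4,100+364.5/4),.073),manip.sense()["tcp_pos"])
E
```

```text
[0.55445311 0.07870043 0.094     ] [223.37316202 184.11803272] [216.23818409 183.879496  ] [0.56272819 0.0740655  0.073     ] [0.56317011 0.07706085 0.17444273]
```

Call:
jog_arm(
  commands=[
    [20, 0.3, -0.65, -0.5, 0],
  ],
)

```text
t: 5.68
tcp_pos: [0.5668, 0.0715, 0.1716]
tool_rot: [0.169, 0.985, 0.017, 0.032]
force: [0.2, -0.0, -0.9]
finger_gap: 0.293
```

```bash
python3 -c "
from h import *
for i in range(3): snapshot('top');print(manip.sense()['tcp_pos'])"; python3 look.py c6
```

```text
[0.56778843 0.06972876 0.17070888]
[0.56733538 0.06988226 0.17048475]
[0.56690995 0.07007373 0.17029303]
5.8333 [-0.0876  0.5109  1.6815  0.0366  0.885  -1.3382] [0.5669 0.0701 0.1703] [0.1703 0.9848 0.0168 0.0309] [ 0.3089  0.566  -1.7212]
cup rim px in crop [311.1677 363.1868]
torch 0.86 [0.5626 0.0742 0.0943]
```

View pics/c6.png

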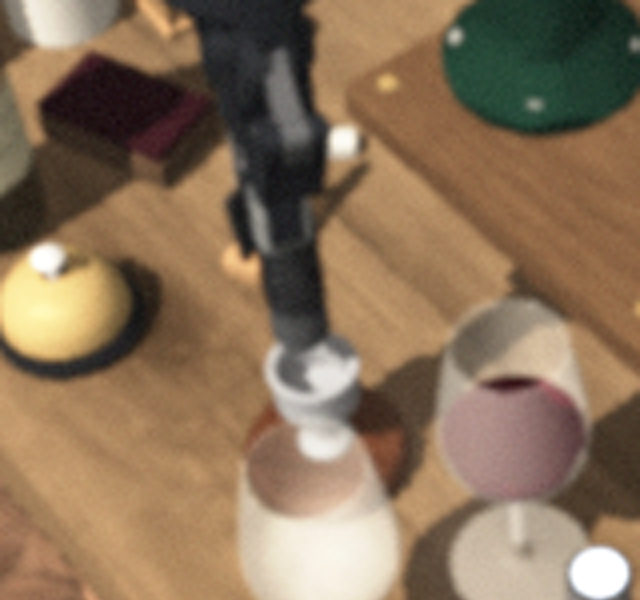

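Tail is at about (300,334) in the crop and the cup axis at that height is at (306,335). That is within 2 mm, so I shift slightly and go down in steps, watching the force.

Call:
jog_arm(
  commands=[
    [20, -0.2, 0.1, -1.5, 0],
    [20, 0, 0, -1.2, 0],
  ],
)

```text
t: 6.2
tcp_pos: [0.5665, 0.0713, 0.1449]
tool_rot: [0.17, 0.985, 0.017, 0.034]
force: [-0.6, 0.7, -0.1]
finger_gap: 0.295
```

```bash
cat > st.py <<'E'
from h import *
np.set_printoptions(precision=4,suppress=True)
for i in range(2):
    s=snapshot("side");m=manip.sense();print(m["t"],m["tcp_pos"],m["tool_rot"],m["force"],m["ft_torque"],m["finger_gap"])
for k in("torch","torch_lens"):
  for r in models.pinpoint(s,k):
    if r["centre"][1]<.15: print(k,round(r["score"],2),np.array(r["centre"]))
E
python3 st.py
```

```text
6.25 [0.5657 0.0712 0.143 ] [0.1702 0.9847 0.017  0.0322] [ 0.3068  0.5099 -2.5516] [-0.0281  0.05   -0.0544] 0.29591142902572554
6.3 [0.5657 0.0713 0.1438] [0.1702 0.9847 0.017  0.032 ] [ 0.5013  0.3248 -0.5454] [-0.0098  0.0802 -0.0351] 0.29670852320190955
torch 0.79 [0.5608 0.0724 0.0663]
```

Call:
jog_arm(
  commands=[
    [20, 0, 0, -0.8, 0],
    [20, 0, 0, -0.6, 0],
  ],
)

```text
t: 6.57
tcp_pos: [0.5666, 0.0701, 0.1341]
tool_rot: [0.169, 0.985, 0.016, 0.034]
force: [-3.8, -1.9, 2.8]
finger_gap: 0.292
```

```bash
python3 st.py
```

```text
6.6167 [0.5659 0.0702 0.1326] [0.1692 0.9849 0.0158 0.0327] [-1.8263 -1.9206 -2.2337] [-0.5559  0.4353  0.0067] 0.29513017230411
6.6667 [0.5659 0.0703 0.1325] [0.1693 0.9849 0.0159 0.0327] [-2.1194 -3.0746 -1.7796] [-0.6895  0.5555 -0.0304] 0.29422499505489635
torch 0.89 [0.5647 0.0757 0.0553]
```

Call:
jog_arm(
  commands=[
    [20, -0.1, -0.1, -0.6, 0],
    [50, 0, 0, 0, 0],
    [50, 0, 0, -0.1, 0],
    [50, 0, 0, 0, 0],
  ],
)

```text
t: 7.1
tcp_pos: [0.5686, 0.07, 0.1266]
tool_rot: [0.17, 0.985, 0.018, 0.037]
force: [0.2, 0.4, 0.1]
finger_gap: 0.498
```

```bash
python3 st.py
```

```text
7.15 [0.5689 0.07   0.1268] [0.1703 0.9845 0.0177 0.0372] [ 0.0801 -0.0107  0.7716] [-0.0419 -0.0341  0.0178] 0.5004991608551131
7.2 [0.5687 0.0699 0.1268] [0.1702 0.9846 0.0176 0.037 ] [ 0.4682  0.8611 -0.0938] [ 0.0092  0.0491 -0.0127] 0.495568398671008
```

Call:
jog_arm(
  commands=[
    [55, 0, 0, 2, 0],
    [55, 0, 0, 3, 0],
    [55, 0, 0, 4, 0],
    [55, 0, 0, 4, 0],
    [55, 0, 0, 3, 0],
  ],
)

```text
t: 7.72
tcp_pos: [0.5618, 0.0708, 0.2843]
tool_rot: [0.171, 0.985, 0.017, 0.027]
force: [-0.1, 0.3, 0.6]
finger_gap: 0.55
```

```bash
python3 st.py; python3 look.py c7
```

```text
7.7667 [0.5654 0.0707 0.2907] [0.1703 0.9847 0.0176 0.0329] [1.1927 0.8764 3.1943] [ 0.0107 -0.0548  0.0109] 0.5494498198223545
7.8167 [0.5651 0.0706 0.2879] [0.1704 0.9847 0.0175 0.0323] [ 1.1345 -0.4539  0.6824] [ 0.0317 -0.0342 -0.0906] 0.548873484088231
torch 0.65 [0.562  0.0714 0.05  ]
torch_lens 0.8 [0.5668 0.0725 0.1663]
7.9167 [-0.0877  0.3656  1.5653  0.0321  1.1549 -1.3277] [0.5616 0.0708 0.2825] [0.1706 0.9848 0.017  0.0267] [ 0.203  -0.7643  0.8092]
cup rim px in crop [311.1677 363.1868]
torch 0.88 [0.5629 0.0744 0.0515]
torch_lens 0.92 [0.5658 0.0722 0.1689]
```

View pics/c7.png

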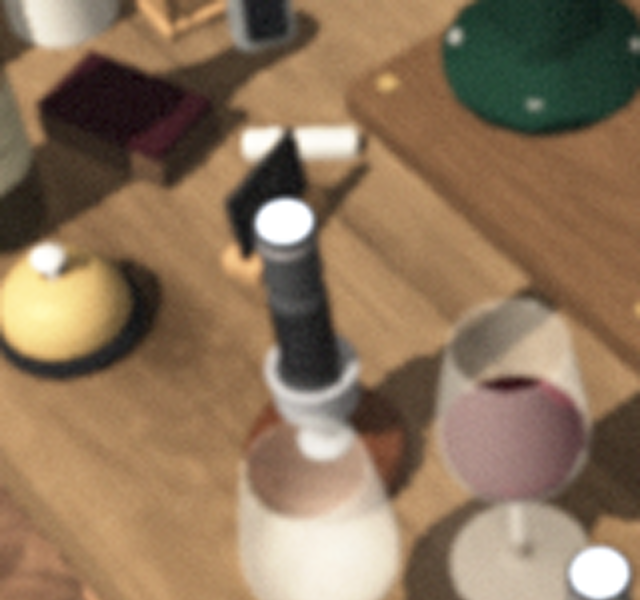

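The torch stands in the cup at crop (285,222) to (310,375), released, with its lens at about (0.566, 0.072, 0.168). Next to the bottle: travel while turning +0.435 rad so that the jaws lie across it, fully open.

Call:
jog_arm(
  commands=[
    [100, -0.6, 4, 0, 0.07],
    [100, -0.6, 4, 0, 0.07],
    [100, -0.6, 4, -0.5, 0.07],
    [100, -0.6, 4, -0.5, 0.07],
    [100, -0.6, 4, -0.5, 0.07],
    [100, -0.6, 4, -0.5, 0.08],
    [100, -0.6, 2.5, -0.5, 0],
  ],
)

```text
t: 8.7
tcp_pos: [0.516, 0.3364, 0.2438]
tool_rot: [-0.046, 0.999, 0.018, 0.013]
force: [-0.0, 0.3, 1.3]
finger_gap: 0.999
```

```bash
cat > b.py <<'E'
from h import *
from scipy.spatial.transform import Rotation as R
np.set_printoptions(precision=4,suppress=True)
for i in range(3): t=snapshot("top"); m=manip.sense()
s=snapshot("side");m=manip.sense()
M=R.from_quat(m["tool_rot"]).as_matrix()
print(m["t"],m["q"],m["tcp_pos"],"jaw",np.arctan2(M[1,1],M[0,1]),"z",M[:,2],"f",m["force"],m["finger_gap"])
xb=M[:,0]*np.sign(M[0,0]);print("pitch of tool x",xb[2])
for p in(s,t):
  for k in("old_bottle","bottle_shoulder","torch_lens"):
    for r in models.pinpoint(p,k)[:2]: print(k,round(r["score"],2),np.array(r["centre"]))
E
python3 b.py
```

```text
8.9 [ 0.3802  0.4839  1.4764  0.0259  1.146  -1.2902] [0.5162 0.3334 0.2439] jaw 1.660657690977082 z [ 0.0241  0.035  -0.9991] f [ 0.1149 -0.2611 -0.801 ] 0.9964805737281451
pitch of tool x 0.027085413081451855
old_bottle 0.81 [0.4198 0.3488 0.0823]
bottle_shoulder 0.86 [0.5638 0.3624 0.0875]
torch_lens 0.94 [0.5648 0.0703 0.172 ]
torch_lens 0.81 [0.4757 0.2616 0.1152]
torch_lens 0.66 [0.5611 0.0716 0.1704]
torch_lens 0.6 [0.3895 0.2663 0.1167]
```

Call:
jog_arm(
  commands=[
    [100, 0, 1.3, 0, 0.01],
    [100, 0, 1.1, -2, 0],
    [100, 0, 0, -3.5, 0],
    [100, 0, 0, -3, 0],
  ],
)

```text
t: 9.53
tcp_pos: [0.526, 0.359, 0.1693]
tool_rot: [-0.045, 0.998, 0.023, 0.026]
force: [-0.3, -0.8, -1.1]
finger_gap: 1.003
```

```bash
python3 b.py | head -2
```

```text
9.7333 [ 0.4118  0.5905  1.5129  0.0288  0.9785 -1.2652] [0.5252 0.3582 0.1694] jaw 1.6625751710063355 z [ 0.0453  0.0459 -0.9979] f [-0.6167  0.6271  0.0428] 0.9984990482301617
pitch of tool x 0.04926574937268845
```

Call:
jog_arm(
  commands=[
    [100, -0.7, 0, -3, 0],
    [100, -0.5, 0, -3, 0],
    [100, -0.1, 0, -2.5, 0],
  ],
)

```text
t: 10.28
tcp_pos: [0.5203, 0.3616, 0.0948]
tool_rot: [-0.045, 0.998, 0.027, 0.037]
force: [0.5, 0.4, -0.4]
finger_gap: 0.994
```

```bash
python3 b.py | head -2
```

```text
10.4833 [ 0.4198  0.6834  1.5885  0.0328  0.7839 -1.2634] [0.5204 0.3613 0.0948] jaw 1.6628009208764993 z [ 0.069   0.0561 -0.996 ] f [0.1329 1.1014 0.2268] 0.9971265180759984
pitch of tool x 0.0738168211638216
```

Call:
jog_arm(
  commands=[
    [100, -0.4, -0.3, -2, 0],
    [100, -0.2, -0.1, -1.6, 0],
  ],
)

```text
t: 10.95
tcp_pos: [0.5192, 0.3595, 0.0646]
tool_rot: [-0.045, 0.998, 0.029, 0.043]
force: [-0.6, 0.1, -1.0]
finger_gap: 0.998
```

```bash
python3 b.py | head -2; python3 - <<'E'
from h import *
s=snapshot("side");save(s,"c8",(250,110,450,360),2.4)
E
```

```text
11.15 [ 0.4179  0.7246  1.6176  0.0363  0.6996 -1.2699] [0.5194 0.3597 0.0645] jaw 1.6635506148119201 z [ 0.0819  0.0619 -0.9947] f [-0.4364 -0.3472 -0.2301] 0.9999527899236089
pitch of tool x 0.08714709519716048
```

View pics/c8.png

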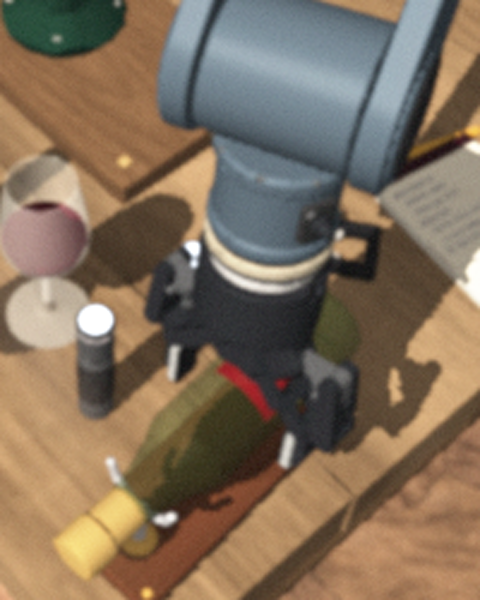

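The fingers straddle the body at (180,360) and (290,450), clear of the torch at (95,360). Lower 5 mm and close.

Call:
jog_arm(
  commands=[
    [100, -0.4, -0.1, -0.7, 0],
    [30, -0.1, 0, -0.1, 0],
    [30, 0, 0, -0.1, 0],
    [30, 0, 0, -0.1, 0],
  ],
  squeeze=80,
)

```text
t: 11.83
tcp_pos: [0.5143, 0.3576, 0.0554]
tool_rot: [-0.046, 0.998, 0.028, 0.043]
force: [-2.5, -8.1, 15.7]
finger_gap: 0.676
```

```bash
python3 b.py
```

```text
12.0333 [ 0.4189  0.7337  1.6357  0.035   0.6714 -1.2692] [0.5143 0.3575 0.0556] jaw 1.6641922322078948 z [ 0.0833  0.0609 -0.9947] f [-0.451  -4.8951  7.4536] 0.6757381590035345
pitch of tool x 0.08853765750383658
old_bottle 0.71 [0.5642 0.0709 0.0489]
old_bottle 0.7 [0.4206 0.3513 0.0835]
bottle_shoulder 0.7 [0.5648 0.3603 0.086 ]
torch_lens 0.9 [0.5529 0.2643 0.1104]
torch_lens 0.81 [0.5672 0.0685 0.1718]
old_bottle 0.95 [0.4222 0.3498 0.0865]
bottle_shoulder 0.98 [0.5672 0.3614 0.0824]
torch_lens 0.73 [0.5615 0.0737 0.1734]
torch_lens 0.7 [0.388  0.2664 0.1173]
```

Call:
jog_arm(
  commands=[
    [30, 0, 0, 0.8, 0],
    [30, 0, 0, 1.5, 0],
    [30, 0, 0, 1.5, 0],
  ],
)

```text
t: 12.58
tcp_pos: [0.5086, 0.3543, 0.0888]
tool_rot: [-0.045, 0.998, 0.025, 0.035]
force: [-0.1, -0.1, -6.5]
finger_gap: 0.673
```

```bash
python3 b.py|grep -v lens
```

```text
12.7833 [ 0.4181  0.679   1.6255  0.0317  0.7493 -1.2653] [0.5097 0.3549 0.0892] jaw 1.663020416767012 z [ 0.0716  0.0554 -0.9959] f [-0.7717 -0.0404 -6.38  ] 0.6711315501061512
pitch of tool x 0.07626636491875181
old_bottle 0.86 [0.4129 0.3498 0.1193]
old_bottle 0.65 [0.5636 0.0736 0.0515]
bottle_shoulder 0.78 [0.5623 0.3591 0.1218]
old_bottle 0.6 [0.416  0.3477 0.1206]
bottle_shoulder 0.84 [0.566  0.3614 0.119 ]
bottle_shoulder 0.39 [0.5616 0.0726 0.1716]
```

Call:
jog_arm(
  commands=[
    [30, 0.2, 0.1, 2, 0],
    [30, 0.2, 0.1, 3, 0],
    [30, 0.2, 0.1, 3, 0],
    [30, 0.1, 0, 2, 0],
    [30, 0.1, 0, 1, 0],
  ],
)

```text
t: 13.5
tcp_pos: [0.5123, 0.3554, 0.1952]
tool_rot: [-0.045, 0.998, 0.023, 0.028]
force: [0.8, 0.1, -5.1]
finger_gap: 0.674
```

```bash
python3 b.py|grep -v lens
```

```text
13.7 [ 0.4169  0.5435  1.5334  0.0257  1.0009 -1.2569] [0.5105 0.3545 0.1918] jaw 1.6616952112619647 z [ 0.0497  0.0457 -0.9977] f [-0.7123 -0.2269 -6.3114] 0.6710690638693674
pitch of tool x 0.053615992132781704
old_bottle 0.76 [0.4173 0.3488 0.225 ]
bottle_shoulder 0.95 [0.5638 0.3588 0.2188]
old_bottle 0.74 [0.4214 0.3495 0.2277]
bottle_shoulder 0.93 [0.5666 0.3625 0.2195]
```

Call:
jog_arm(
  commands=[
    [30, 0.1, -1.5, 0, 0],
    [30, 0.1, -2.5, 0, 0],
    [30, 0.1, -2.5, 0, 0],
    [30, 0, -1.5, 0, 0],
  ],
)

```text
t: 14.33
tcp_pos: [0.5133, 0.2763, 0.1894]
tool_rot: [-0.048, 0.998, 0.023, 0.025]
force: [-0.2, -0.3, -6.6]
finger_gap: 0.674
```

```bash
python3 b.py|grep -v lens
```

```text
14.5333 [ 0.2877  0.4997  1.6304  0.0408  0.9503 -1.4008] [0.5137 0.278  0.1898] jaw 1.6669775918157477 z [ 0.0497  0.0493 -0.9975] f [-0.5902 -0.0543 -5.837 ] 0.6742478473387105
pitch of tool x 0.05410765123562858
old_bottle 0.72 [0.4201 0.268  0.22  ]
bottle_shoulder 0.74 [0.5639 0.2847 0.2161]
old_bottle 0.93 [0.4221 0.2659 0.2243]
bottle_shoulder 0.59 [0.568  0.2807 0.2149]
```

Call:
jog_arm(
  commands=[
    [30, 0, -2, 0.2, 0],
    [30, 0, -3, 0.2, 0],
    [30, 0, -3, 0.2, 0],
    [30, 0, -3, 0.2, 0],
    [30, 0, -2, 0.1, 0],
  ],
)

```text
t: 15.25
tcp_pos: [0.5134, 0.1526, 0.1995]
tool_rot: [-0.056, 0.998, 0.025, 0.028]
force: [-0.7, 0.7, -5.5]
finger_gap: 0.676
```

```bash
python3 b.py
```

```text
15.45 [ 0.0541  0.4279  1.7374  0.0641  0.9209 -1.6635] [0.5137 0.1542 0.1994] jaw 1.6816224441919816 z [ 0.0534  0.054  -0.9971] f [-0.7014  1.0092 -5.5003] 0.6741007585017308
pitch of tool x 0.05896395712318189
old_bottle 0.94 [0.4188 0.1433 0.2296]
old_bottle 0.63 [0.5637 0.0705 0.051 ]
bottle_shoulder 0.88 [0.5638 0.1608 0.2276]
torch_lens 0.89 [0.3914 0.2673 0.1112]
torch_lens 0.69 [0.4741 0.2623 0.1175]
old_bottle 0.66 [0.4197 0.1427 0.2316]
bottle_shoulder 0.62 [0.568  0.158  0.2262]
torch_lens 0.68 [0.5548 0.2609 0.1178]
torch_lens 0.67 [0.3917 0.267  0.116 ]
```

Call:
jog_arm(
  commands=[
    [30, 0, -2, 0, 0],
    [30, 0, -2.5, 0, 0],
    [30, 0, -2, 0, 0],
    [30, 0, -1, 0, 0],
  ],
)

```text
t: 16.08
tcp_pos: [0.513, 0.0833, 0.199]
tool_rot: [-0.061, 0.997, 0.026, 0.028]
force: [-0.1, 0.6, -6.1]
finger_gap: 0.675
```

```bash
python3 b.py; python3 - <<'E'
from h import *
s=snapshot("side");save(s,"c9",(150,60,400,260),3)
E
```

```text
16.2833 [-0.0872  0.4101  1.7731  0.0776  0.9119 -1.8261] [0.5129 0.0849 0.1991] jaw 1.6942982614110869 z [ 0.053   0.0569 -0.997 ] f [-0.5092  0.3471 -6.2376] 0.672564369786329
pitch of tool x 0.059511408394142366
old_bottle 0.56 [0.419  0.0708 0.2293]
old_bottle 0.33 [0.5639 0.0712 0.0518]
bottle_shoulder 0.94 [0.5634 0.0884 0.2269]
torch_lens 0.95 [0.3912 0.2661 0.1104]
torch_lens 0.94 [0.5654 0.0713 0.1705]
old_bottle 0.58 [0.4221 0.0691 0.2332]
bottle_shoulder 0.59 [0.5686 0.0908 0.2252]
torch_lens 0.71 [0.4738 0.2662 0.1142]
torch_lens 0.55 [0.3905 0.2687 0.1165]
```

View pics/c9.png

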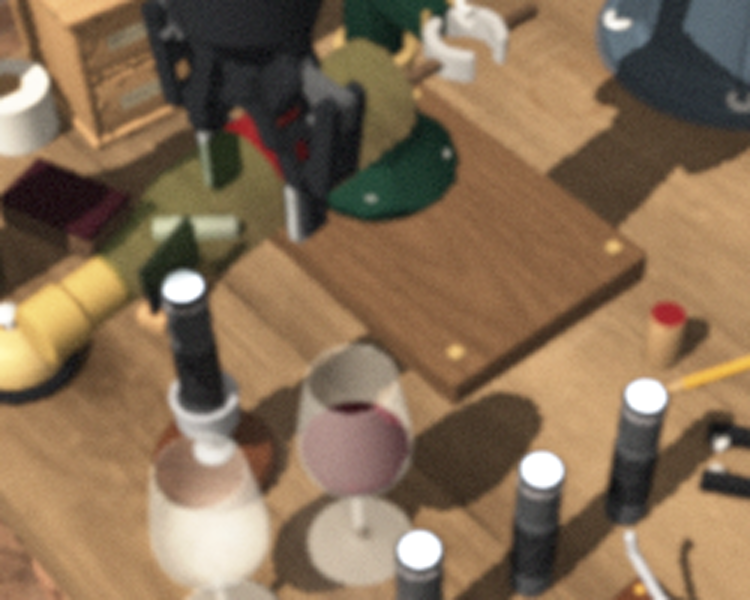

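The bottle is held over the counter, with its shoulder at (150,240) and still about 1.7 cm towards +y from the lens at (184,288). The glasses are undisturbed. The tool's pitch shows the bottle about 1.7° nose-down since the grasp. Last shift: -1.75 cm in y, then lower about 1 cm.

Call:
jog_arm(
  commands=[
    [30, 0, -1, 0, 0],
    [30, 0, -0.7, 0, 0],
    [30, 0, 0, -0.4, 0],
    [30, 0, 0, -0.4, 0],
  ],
)

```text
t: 16.97
tcp_pos: [0.5136, 0.0667, 0.1915]
tool_rot: [-0.062, 0.997, 0.026, 0.029]
force: [-0.2, -0.1, -5.7]
finger_gap: 0.673
```

```bash
python3 b.py
```

```text
17.1667 [-0.1225  0.4194  1.7861  0.0802  0.8906 -1.8682] [0.5132 0.0673 0.1913] jaw 1.698196913559133 z [ 0.0542  0.056  -0.997 ] f [-0.0029 -0.0273 -5.4851] 0.6715374061229689
pitch of tool x 0.06081175137792955
old_bottle 0.76 [0.4191 0.0608 0.2201]
old_bottle 0.3 [ 0.5625  0.0738 -0.0003]
bottle_shoulder 0.76 [0.5644 0.0749 0.2188]
torch_lens 0.75 [0.5564 0.2645 0.1122]
torch_lens 0.74 [0.3897 0.2664 0.1117]
old_bottle 0.67 [0.4204 0.0559 0.2256]
bottle_shoulder 0.67 [0.5665 0.0752 0.2164]
torch_lens 0.64 [0.4766 0.2692 0.1155]
torch_lens 0.6 [0.3883 0.2675 0.1161]
```

Call:
jog_arm(
  commands=[
    [30, 0, -0.2, 0, 0],
    [30, 0, 0, 0, 0],
    [30, 0, 0, 0, 0],
    [30, 0, 0, 0, 0],
    [30, 0, 0, 0, 0],
    [30, 0, 0, 0, 0],
    [30, 0, 0, 0, 0],
    [30, 0, 0, 0, 0],
  ],
)

```text
t: 18.13
tcp_pos: [0.5136, 0.0654, 0.1921]
tool_rot: [-0.063, 0.997, 0.026, 0.03]
force: [-0.3, -0.5, -6.2]
finger_gap: 0.672
```

```bash
python3 b.py
```

```text
18.3333 [-0.126   0.418   1.786   0.0803  0.8907 -1.8729] [0.5136 0.0655 0.192 ] jaw 1.6992950264057587 z [ 0.0558  0.0558 -0.9969] f [ 0.3647  0.1463 -6.5274] 0.671409192673139
pitch of tool x 0.06246233902546706
old_bottle 0.66 [0.4196 0.0554 0.2214]
bottle_shoulder 0.92 [0.5664 0.072  0.2227]
torch_lens 0.94 [0.4731 0.2607 0.1137]
torch_lens 0.64 [0.5652 0.0709 0.1685]
old_bottle 0.79 [0.422  0.0542 0.2248]
old_bottle 0.42 [0.5612 0.0735 0.1723]
bottle_shoulder 0.89 [0.5659 0.0725 0.2177]
torch_lens 0.74 [0.5547 0.2622 0.1175]
torch_lens 0.65 [0.3897 0.2682 0.1162]
```

Call:
jog_arm(
  commands=[
    [30, 0, 0, -0.3, 0],
    [30, 0, 0, -0.3, 0],
    [30, 0, 0, 0, 0],
  ],
)

```text
t: 18.88
tcp_pos: [0.5137, 0.0654, 0.1857]
tool_rot: [-0.063, 0.997, 0.026, 0.03]
force: [-0.3, -0.3, -6.1]
finger_gap: 0.675
```

```bash
python3 b.py; python3 - <<'E'
from h import *
s=snapshot("side");t=snapshot("top")
a=cv2.resize(s["image"][90:270,130:290],None,fx=2.5,fy=2.5,interpolation=2)
b=cv2.resize(t["image"][110:290,260:420],None,fx=2.5,fy=2.5,interpolation=2)
cv2.imwrite("pics/c10.png",np.hstack([a,b])[:,:,::-1])
for n,X in dict(lens=(.565,.072,.168),sh=(.566,.072,.2145)).items(): print(n,(proj(s,X)-[130,90])*2.5,(proj(t,X)-[260,110])*2.5+[400,0])
E
```

```text
19.0833 [-0.126   0.4271  1.7916  0.0814  0.8743 -1.8746] [0.5142 0.0654 0.1863] jaw 1.6994164513871348 z [ 0.0576  0.0556 -0.9968] f [ 0.4634  0.422  -5.9844] 0.6763494302710537
pitch of tool x 0.0641354056922394
old_bottle 0.8 [0.4232 0.0539 0.2164]
bottle_shoulder 0.67 [0.5681 0.0718 0.215 ]
torch_lens 0.95 [0.566  0.0739 0.1701]
torch_lens 0.9 [0.3905 0.2684 0.1108]
old_bottle 0.96 [0.4191 0.0541 0.2206]
bottle_shoulder 0.65 [0.5665 0.0734 0.2126]
torch_lens 0.68 [0.3899 0.2664 0.1155]
torch_lens 0.59 [0.4722 0.2659 0.1164]
lens [198.86372386 162.59899306] [623.29276821 168.95879357]
sh [188.24067007 112.89993327] [633.59383336 160.26236555]
```

View pics/c10.png

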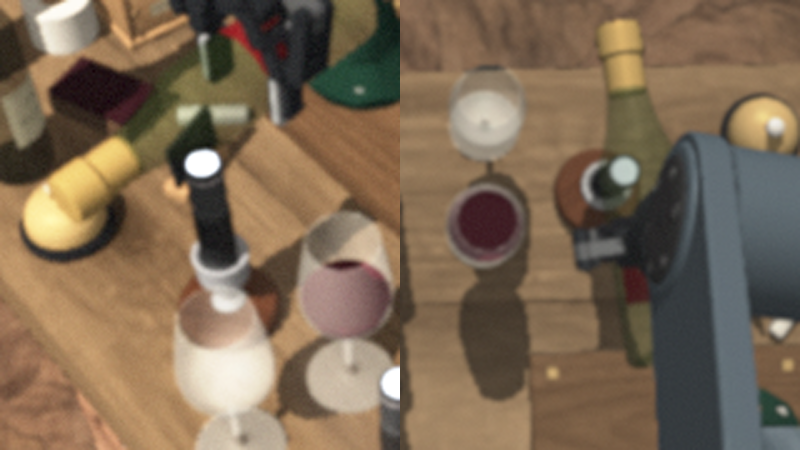

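```bash
python3 - <<'E'
from h import *
s=snapshot("side");g=cv2.cvtColor(s["image"],cv2.COLOR_RGB2GRAY)
n,l,st,c=cv2.connectedComponentsWithStats((g>205).astype(np.uint8))
i=1+np.argmin(np.linalg.norm(c[1:]-[211,155],axis=1));print(c[i],st[i],atz(s,c[i],.168))
t=snapshot("top");print(atz(t,(260+224/2.5,110+170.5/2.5),.168))
for r in models.pinpoint(s,"bottle_shoulder")+models.pinpoint(t,"bottle_shoulder"): print(r["centre"],r["score"])
E
```

```text
[210.57798165 154.87155963] [204 150  14  11 109] [0.56348505 0.07280198 0.168     ]
[0.5638122  0.07150601 0.168     ]
[0.5681, 0.0729, 0.215] 0.61
[0.5693, 0.0734, 0.2112] 0.74
```

Lens is at (0.5636, 0.072) and shoulder at about (0.5665, 0.0727), so a final -2.5 mm in x.

Call:
jog_arm(
  commands=[
    [30, -0.25, -0.05, 0, 0],
    [30, 0, 0, 0, 0],
  ],
)

```text
t: 19.85
tcp_pos: [0.5114, 0.0649, 0.1863]
tool_rot: [-0.063, 0.997, 0.026, 0.03]
force: [0.1, -0.3, -6.3]
finger_gap: 0.678
```

```bash
python3 b.py; python3 b.py | grep -E "shoulder|jaw"
```

```text
20.05 [-0.1277  0.424   1.7969  0.0818  0.8708 -1.8767] [0.5123 0.0648 0.1865] jaw 1.6994155840504714 z [ 0.0589  0.0555 -0.9967] f [-0.0563 -0.3587 -5.4403] 0.6781692577241636
pitch of tool x 0.06546178297656771
old_bottle 0.85 [0.4149 0.0562 0.2185]
bottle_shoulder 0.88 [0.5639 0.0735 0.2173]
torch_lens 0.85 [0.5549 0.2633 0.1105]
torch_lens 0.78 [0.5675 0.0719 0.1689]
old_bottle 0.85 [0.421  0.0534 0.2174]
bottle_shoulder 0.8 [0.5664 0.0738 0.2133]
bottle_shoulder 0.34 [0.5643 0.0698 0.003 ]
torch_lens 0.72 [0.5544 0.2637 0.1152]
torch_lens 0.69 [0.3871 0.2664 0.1179]
20.55 [-0.1276  0.4241  1.7969  0.0818  0.8709 -1.8767] [0.5123 0.0649 0.1865] jaw 1.6994638023428448 z [ 0.0587  0.0555 -0.9967] f [ 1.3376 -0.1328 -6.0276] 0.6705725238745219
bottle_shoulder 0.63 [0.5633 0.0728 0.2173]
bottle_shoulder 0.57 [0.5637 0.0754 0.2106]
```

Still, level to within about 1.3°, centred to within about 2 mm, gap about 2 cm. Handing in.

```bash
python3 -c "
from station import workorder
print(workorder.sign_off())"
```

```text
the job is handed in; nothing more can be done
None
```

The job is handed in at about 20.5 s of the 64 s. The right-most torch stands lens-up in the stand's cup, released. The half bottle is held still in the gripper with its shoulder over the lens.

**Last checks**
- **Centring:** the shoulder is about (0.564–0.566, 0.073) and the lens about (0.5636, 0.072), so they agree within roughly 2 mm.
- **Gap:** the shoulder axis is at about 0.214 m, which leaves about 2 cm of air above the lens at 0.168 m. The two cameras disagreed on the axis height, at 0.217 m (side) and 0.211–0.213 m (top), so the gap is uncertain by about 3 mm.
- **Hold:** the wrist force was steady at about 6 N, the bottle's weight. No contact showed with the torch or the stand.
- **Glasses:** both looked undisturbed in the last pictures, just before the final 2.5 mm correction.

**Not perfect**
- **Tilt:** each move row added a little tool tilt that I could not correct directly. By the tool's pitch, the bottle ended about 1.3° nose-down from how it lay in the cradle. The worst was about 2° after the lift; the networks' points suggested nearer 2.5° at that moment.
- **Torch:** it may lean by up to about 2° within the play of the cup.

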